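Set a taper-footed print in its dished curing stand

ROBOT

A 6-joint arm with a two-finger parallel gripper is mounted at the origin on the work surface. World frame = base frame: x ahead of the robot, y to its left, z up, the work surface at z = 0. Lengths are in m, angles in rad, forces in N, time in s.
With the tool pointing down it reaches from about 0.35 to 0.975 m from the base axis. Payload 4.9 kg.
Tool frame: the origin (TCP) lies between the finger pads; the fingertips stand 22 mm ahead of it and the grasp point (between the pads) lies 3 mm ahead of it; z points along the fingers, y is the line along which they close (so a half turn about z gives the same grasp; the last joint's range is limited). The gripper opens to 85 mm and grips with 20 to 120 N. Pads are 22 mm wide; open, the fingers measure 114 mm over their backs; the gripper's body (76 mm by 85 mm) begins 54 mm behind the grasp point. The pads swing forward as they close: fully open they stand 13 mm farther back than shut.
Start: joints at [-1.427, 0.053, 1.613, -0, 1.476, -0.119], TCP at [0.162, -0.604, 0.253] pointing down, gripper open.
Joint ranges: [-3.01, 3.01], [-1.01, 2.22], [0.06, 2.58], [-1.02, 4.17], [0.09, 2.62], [-3.14, 3.14]. Speed limits (rad/s): [2.57, 2.57, 3.14, 3.14, 3.14, 3.14].

INTERFACE

Orientations are given as a unit quaternion [w, x, y, z].
In Python, from plant import state, grab_frame, get_calibration, job_done, recognise, regions_of gives the robot as it stands.
- The arm moves only by the tool apply_moves, never from a script. Its argument "targets" is a list of rows, each an object with "translation": the shift along the tool's x, y, z normalised to -1 to 1, where 1 is 100 mm, a list of three; "twist": the turn about the tool's z normalised to -1 to 1, where 1 is 0.1 rad; "hand": the opening, from 0 (shut) to 1 (fully open). A call has 1 to 8 rows; each row shifts and turns the commanded pose from where the row before left it, along the tool's axes as they then stand; what a row does not reach is not made up. A row lasts 1/10 s, in which the tool goes at most 50 mm and 8.59 degrees, less where a joint would pass 70% of its speed; a pose out of reach is approached as far as the arm can. A call with a number of a shift or a turn outside -1 to 1 is refused whole. A call with a gripper value outside its range is refused whole. The fingers move at their own pace and stop on an object; the grip force is fixed at half the most. Time passes only in rows, so rows that do not move let the fingers close. It gives the time, the measured TCP pose, the force, the opening and the grip force at its end, in the units of the state.
- state(): the state, without advancing time (a new reading comes with each control period).
- grab_frame(name): name is "scene" or "top" or "wrist"; returns the picture (480x640x3 uint8, red, green, blue); there is no depth.
- get_calibration(name): a dict with "camera_matrix" (3x3 intrinsics, pixels), "pose" (4x4, takes a point from camera to world coordinates). Camera axes: x right, y up, looking along -z (the intrinsics and any distortion apply to the point x, -y, -z); pixel columns grow to the right and rows downward; lengths in m; the calibration is good to about 2 mm. A picture is of the moment at which its call begins: read the wrist's pose just before it. get_calibration takes no time and is no camera call; for the wrist camera it gives the pose at the moment of the call.
- job_done(): hands the job in; it is judged then, once.
Trained networks look in the newest picture that a camera, given by its name, has taken for a name from the list of things; names that differ only in an ending like _2 or _b are one class to them, and where a whole thing is asked for, a point or a joint stands for the part that bears it (a point fixed in the world has none). Each returns a list of dicts, best first, with "score" (0 to 1); they miss things now and then, are a little off and sometimes report something else, mostly with a low value. They report only what shows in the picture. A call takes as long as a camera call. They do not tell look-alikes from the thing itself.
- recognise(camera, query): "point" ([x, y, z] in m, in world coordinates, good to about 4 mm: the middle of the surface that is visible of it).
- regions_of(camera, query): "pixels" (480x640 bool, what is visible of it).
The state is a dict: "time": time; "joint_pos": joint angles; "joint_vel": joint speeds; "joint_efforts": joint torques, N m; "tool_pos": TCP position; "tool_rot": TCP orientation; "contact_force": force on the tool from outside, world axes, zero at the start; "ft_torque": the same for the moment, N m; "gripper_width": opening from 0.0 (shut) to 1.0 (fully open); "grasp_force": force on a finger pad.
Only numpy, scipy, OpenCV 4.12 (cv2) and the standard library are available. Lean on these libraries where they do the work, as an engineer would, in place of code of your own. Each camera call takes 0.05 s, during which the arm holds its last target. There are 200 camera calls.

TASK

Take the large printed finial out of the sloping cradle and stand it upright in the empty dished curing stand, its tapered foot settled home in the middle of the dish. The dish's height is not known beforehand: lower the finial gently until you feel it rest in the dish before you let go, never drop it or press hard. Leave the small finial in its stand and everything else on the bench where it is.

Things in the scene. Friction and masses are not known exactly. Their poses are not given: they have to be found in the camera images.
- finial: large white printed finial, turned shape, 140 mm tall, about 0.22 kg. Origin: tip of its foot; z: its axis, towards the head. From the tip: convex tapered foot (60-degree cone, radius 11 mm at 3 mm to 32 mm at 39 mm), barrel radius 32 to 73 mm, neck radius 13 from 88 to 128 mm, head radius 16 to the top. Starts in the cradle leaning 40 degrees from vertical; slides out freely along its axis
- cradle: grey cradle fixed to the bench, 130 x 90 mm base, origin at the middle of its underside. A sloping trough under the finial's barrel and a small floor under its foot; the neck is free all round. The finial's head leans to the cradle's -x (roughly towards the robot), 40 degrees from vertical; its foot tip is 40 mm to +x of the origin, 34 mm up
- wide_stand: wide curing stand, fixed: foot disc radius 46 mm, above it a rigid black conical dish, mouth radius 30 mm inside, 36 outside, wall sloping 60 degrees like the finial's foot. Origin: centre of the underside, on the dish's vertical axis. Its rim is 75 to 115 mm above the bench, set anew each time and not reported. With the finial seated its foot tip is 36 mm below the rim
- small_stand: small curing stand, fixed, same shape: foot disc radius 40 mm, dish 54 mm across outside, rim 71 mm above the bench, occupied by the small finial. The two stands swap places from start to start. Origin at the centre of its underside
- small_finial: the small white finial, 98 mm tall, 45 mm across, standing loose in the small stand; leave alone. Origin at the tip of its foot, z up
- resin_bottle: black resin bottle, 60 mm diameter, 140 mm tall; loose, leave where it is. Origin at the centre of its underside
- bolt_jar: glass jar, 60 mm diameter, 60 mm tall; loose, leave where it is. Origin at the centre of its underside
- spool: full filament spool lying flat, 200 mm diameter, 65 mm thick; loose, leave where it is. Origin at the centre of its underside
- scraper: flat scraper lying down, 200 mm long; loose, leave where it is. Origin at its middle, on the bench
- screwdriver: screwdriver lying down, 170 mm long; loose, leave where it is. Origin at its middle, on the bench
- test_print: small white U-shaped print, 50 x 40 x 36 mm; loose, leave where it is. Origin at the centre of its underside
Mind the look-alikes: they are no part of the job. What is shaped like the wide_stand but purple is not meant.

How it is judged:
By the outcome, as a careful person would: the job done as asked, in the order asked, and still so for the second after the job is handed in, with the robot touching nothing.
It also fails if it takes over 43 s, if anything falls off the work surface, if the arm or the gripper's body presses on something with over 40 N, if the wrist force passes 120 N, or if a joint passes its speed limit or range.

## Working session

There is one attempt and no reset: what is moved stays moved. The work goes in short steps, Python scripts to look and compute and a tool call to move; the robot and the scene stay as the last step left them, time stands still between calls to the robot, and variables do not carry over. Pictures are saved under pics/ and viewed, at most 10 in all, crops included, and the job is handed in when it is done.

Besides the shell and the picture viewer there is one more tool, called after "Emit:" in YAML: its name, and indented under it one key for each argument. apply_moves: Moves the arm, as the interface text tells. Its arguments: {"type":"object","properties":{"targets":{"type":"array"}},"required":["targets"]}

```bash
mkdir -p pics
python3 - <<'E'
from plant import *
import cv2,numpy as np
s=state();print(s)
for c in("scene","top"):
    f=grab_frame(c);cv2.imwrite(f"pics/{c}1.png",f[...,::-1])
    k=get_calibration(c);print(c,np.round(k["camera_matrix"],1).tolist(),np.round(k["pose"],3).tolist(),[x for x in k if x not in("camera_matrix","pose")])
    for q in("finial","cradle","wide_stand","small_stand","small_finial"):
        print(q,[(np.round(r["point"],3).tolist(),round(r["score"],2)) for r in recognise(c,q)])
E
```

```text
{'time': 0.0, 'joint_pos': array([-1.42700141e+00,  5.33438223e-02,  1.61428566e+00, -7.20198567e-06,
        1.47599186e+00, -1.18967984e-01]), 'joint_vel': array([ 4.15399236e-04, -5.49377285e-04, -5.40316425e-06,  1.57782364e-03,
        1.80272809e-04, -1.52956758e-03]), 'joint_efforts': array([ 9.73575737e-06, -3.93680978e+01, -3.70175207e+01, -5.16962098e-05,
        6.98417585e-03,  1.54256179e-05]), 'tool_pos': array([ 0.16227874, -0.60297155,  0.25207604]), 'tool_rot': array([-1.01422070e-03,  9.91381309e-01,  1.31004088e-01, -1.61753936e-05]), 'contact_force': array([ 0.54496244,  0.08295301, -0.28788356]), 'ft_torque': array([ 0.02330075, -0.02588584, -0.04041327]), 'grasp_force': 0.0, 'gripper_width': 1.0008790315890534}
scene [[579.8, 0.0, 327.8], [0.0, 579.8, 242.3], [0.0, 0.0, 1.0]] [[-0.529, -0.456, 0.716, 1.516], [0.849, -0.307, 0.431, 0.563], [0.023, 0.835, 0.549, 0.823], [0.0, 0.0, 0.0, 1.0]] []
finial [([0.674, 0.193, 0.093], 0.75)]
cradle [([0.683, 0.208, 0.011], 0.59)]
wide_stand [([0.621, -0.144, 0.053], 0.93)]
small_stand [([0.514, -0.266, 0.014], 0.92)]
small_finial [([0.516, -0.267, 0.1], 0.71)]
top [[614.7, 0.0, 327.8], [0.0, 614.7, 235.6], [0.0, 0.0, 1.0]] [[-0.0, 0.995, -0.097, 0.379], [-1.0, -0.001, -0.006, -0.029], [-0.006, 0.097, 0.995, 1.664], [0.0, 0.0, 0.0, 1.0]] []
finial [([0.643, 0.182, 0.105], 0.64)]
cradle [([0.639, 0.169, 0.006], 0.89), ([0.382, 0.05, 0.02], 0.18)]
wide_stand [([0.629, -0.136, 0.05], 0.76), ([0.514, -0.045, 0.08], 0.67)]
small_stand []
small_finial [([0.497, -0.263, 0.102], 0.51)]
```

View pics/scene1.png

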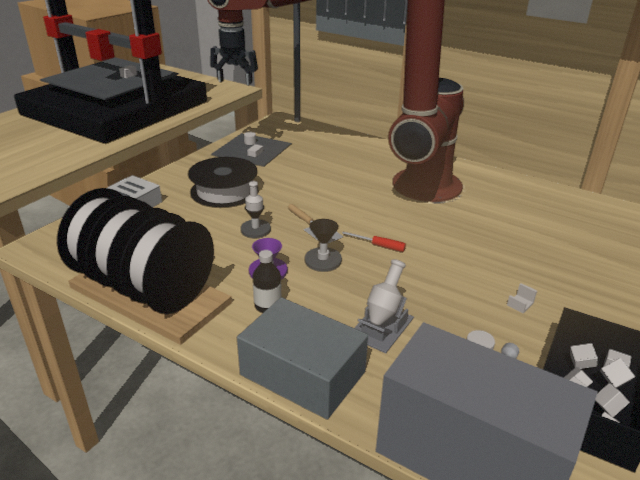

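View pics/top1.png

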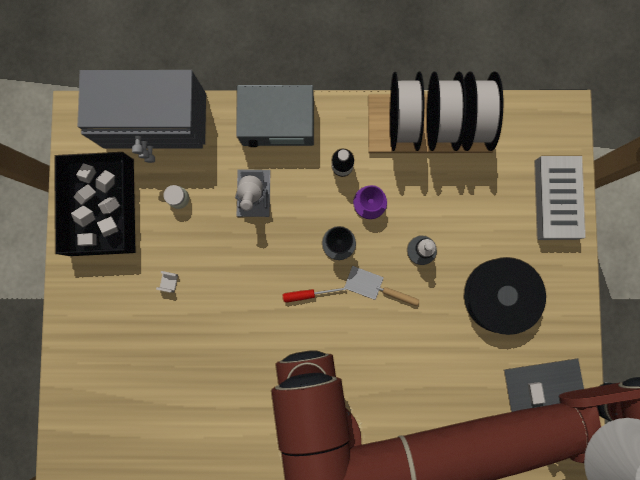

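The finial in the cradle is at scene (385,300) / top (250,192). The look-alikes I can see:
- **Finials:** the small finial at scene (255,205) / top (425,248), and a small object at top (140,148).
- **Stands:** the purple stand at scene (268,260) / top (370,202), and the occupied small stand at top (423,250).

I choose the white finial in the grey cradle, and the black empty dish at scene (323,240) / top (340,242).

```bash
cat > h.py <<'E'
from plant import *
import cv2,numpy as np
from scipy.optimize import minimize
PROF=[(0,6),(3,11),(39,32),(73,32),(88,13),(128,13),(128,16),(140,16)]
def proj(c,P,k=None):
    k=k or get_calibration(c);T=np.linalg.inv(k["pose"]);q=np.c_[P,np.ones(len(P))]@T.T
    uv=(np.c_[q[:,0],-q[:,1],-q[:,2]])@k["camera_matrix"].T
    return uv[:,:2]/uv[:,2:]
def ring(o,u,s,r):
    u=u/np.linalg.norm(u);a=np.cross(u,[.3,.9,.2]);a/=np.linalg.norm(a);b=np.cross(u,a)
    t=np.linspace(0,2*np.pi,24)[:,None]
    return o+u*s+r*(np.cos(t)*a+np.sin(t)*b)
def sil(c,o,u,prof,k,S=4):
    m=np.zeros((480*S,640*S),np.uint8)
    for (s0,r0),(s1,r1) in zip(prof,prof[1:]):
        p=proj(c,np.r_[ring(o,u,s0/1e3,r0/1e3),ring(o,u,s1/1e3,r1/1e3)],k)
        cv2.fillConvexPoly(m,cv2.convexHull((p*S).astype(np.int32)),255)
    return cv2.resize(m,(640,480),interpolation=cv2.INTER_AREA)/255.
E
python3 - <<'E'
from h import *
f=grab_frame("scene");cv2.imwrite("pics/crop.png",cv2.resize(f[180:370,220:440,::-1],None,fx=3,fy=3,interpolation=2))
K={};M={};N={}
for c in("scene","top"):
    grab_frame(c);K[c]=get_calibration(c)
    for r in regions_of(c,"finial"):
        ys,xs=np.nonzero(r["pixels"]);print(c,"finial",r["score"],xs.mean(),ys.mean(),len(xs),xs.min(),xs.max(),ys.min(),ys.max())
        if c not in M and abs(xs.mean()-(385 if c=="scene" else 250))<15: M[c]=r["pixels"]*1.
    for r in regions_of(c,"wide_stand"):
        ys,xs=np.nonzero(r["pixels"]);print(c,"stand",r["score"],xs.mean(),ys.mean(),len(xs),xs.min(),xs.max(),ys.min(),ys.max())
        if c not in N and abs(xs.mean()-(323 if c=="scene" else 340))<12: N[c]=r["pixels"]*1.
np.savez("masks.npz",**{"f"+c:M[c] for c in M},**{"s"+c:N[c] for c in N})
def fl(p):
    t=np.radians(40);u=np.array([-np.sin(t)*np.cos(p[2]),-np.sin(t)*np.sin(p[2]),np.cos(t)])
    return sum(np.abs(sil(c,np.array([p[0],p[1],.034]),u,PROF,K[c])-M[c]).sum() for c in M)
best=min((minimize(fl,[.7,.2,y],method="Nelder-Mead",options=dict(initial_simplex=[[.69,.19,y],[.72,.19,y],[.69,.22,y],[.7,.2,y+.3]],xatol=1e-4)) for y in(-.4,0,.4)),key=lambda r:r.fun)
print("finial tip x,y,yaw",best.x,best.fun,[M[c].sum() for c in M])
def sl(p):
    h=p[2]*1e3;o=np.array([p[0],p[1],0]);u=np.array([0,0,1.])
    return sum(np.abs(sil(c,o,u,[(0,46),(6,46),(7,8),(h-42,9),(h,36)],K[c])-N[c]).sum() for c in N)
best=min((minimize(sl,[.62,-.05,h],method="Nelder-Mead",options=dict(initial_simplex=[[.52,-.04,h],[.54,-.04,h],[.52,-.06,h],[.52,-.04,h+.02]],xatol=1e-4)) for h in(.08,.1)),key=lambda r:r.fun)
print("stand x,y,rim",best.x,best.fun,[N[c].sum() for c in N])
E
```

```text
scene stand 0.68 268.07649513212795 254.41029207232268 719 248 286 237 278
scene stand 0.65 322.769641495042 246.96643783371474 1311 304 341 219 271
top finial 0.84 248.71715610510046 191.29211746522412 647 237 261 176 210
top stand 0.7 338.47670639219933 242.49837486457204 923 322 355 226 259
top stand 0.68 369.39506172839504 201.81369248035915 891 353 386 185 218
finial tip x,y,yaw [0.69047509 0.18566767 0.03031035] 39.12156862745098 [np.float64(647.0)]
stand x,y,rim [ 0.51967172 -0.049398    0.09842771] 111.18823529411766 [np.float64(1311.0), np.float64(923.0)]
```

View pics/crop.png

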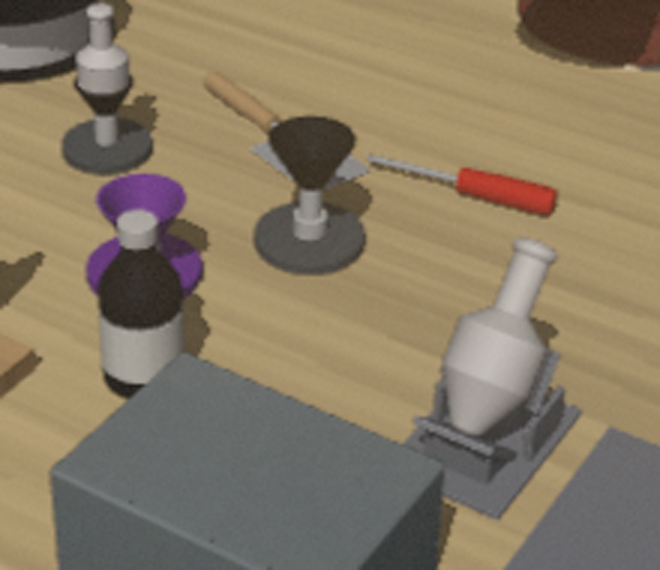

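The crop shows the white finial in the grey cradle with its neck towards the robot at crop (530,280), and the empty black dish at (310,150). The purple one is behind the bottle. The choice is confirmed, so I move to a hover over the neck.

Emit:
apply_moves:
  targets:
    - {"translation":[0,0,-0.2],"twist":0.8,"hand":1}
    - {"translation":[0,0,-0.2],"twist":0.8,"hand":1}
    - {"translation":[0,0,0],"twist":0.73,"hand":1}
    - {"translation":[0.24,-0.4,0],"twist":0,"hand":1}
    - {"translation":[0.24,-0.4,0],"twist":0,"hand":1}
    - {"translation":[0.24,-0.4,0],"twist":0,"hand":1}
    - {"translation":[0.24,-0.4,0],"twist":0,"hand":1}
    - {"translation":[0.24,-0.4,0],"twist":0,"hand":1}

```text
time: 1.75
tool_pos: [0.2769, -0.3984, 0.2934]
tool_rot: [0.0, 1.0, 0.015, 0.0]
contact_force: [0.8, 0.4, 0.1]
gripper_width: 1.003
grasp_force: 0.0
```

Emit:
apply_moves:
  targets:
    - {"translation":[0.24,-0.4,0],"twist":0,"hand":1}
    - {"translation":[0.24,-0.4,0],"twist":0,"hand":1}
    - {"translation":[0.24,-0.4,0],"twist":0,"hand":1}
    - {"translation":[0.24,-0.4,0],"twist":0,"hand":1}
    - {"translation":[0.24,-0.4,0],"twist":0,"hand":1}
    - {"translation":[0.24,-0.4,0],"twist":0,"hand":1}
    - {"translation":[0.24,-0.4,0],"twist":0,"hand":1}
    - {"translation":[0,0,0],"twist":0,"hand":1}

```text
time: 2.55
tool_pos: [0.4375, -0.1108, 0.2935]
tool_rot: [-0.001, 1.0, 0.019, 0.001]
contact_force: [-0.3, -0.7, -0.1]
gripper_width: 0.996
grasp_force: 0.0
```

Emit:
apply_moves:
  targets:
    - {"translation":[0.24,-0.41,0],"twist":0,"hand":1}
    - {"translation":[0.24,-0.41,0],"twist":0,"hand":1}
    - {"translation":[0.24,-0.41,0],"twist":0,"hand":1}
    - {"translation":[0.24,-0.41,0],"twist":0,"hand":1}
    - {"translation":[0.24,-0.41,0],"twist":0,"hand":1}
    - {"translation":[0.24,-0.41,0],"twist":0,"hand":1}
    - {"translation":[0.24,-0.41,0],"twist":0,"hand":1}
    - {"translation":[0,0,0],"twist":0,"hand":1}

```text
time: 3.35
tool_pos: [0.5966, 0.1802, 0.292]
tool_rot: [-0.0, 1.0, 0.017, -0.001]
contact_force: [-1.1, 0.1, -0.6]
gripper_width: 0.999
grasp_force: 0.0
```

Run:
```python
from h import *
s=state();print(s["tool_pos"],s["tool_rot"],s["joint_pos"])
f=grab_frame("wrist");k=get_calibration("wrist");print(np.round(k["pose"],3).tolist())
g=f[...,::-1].copy()
t=np.radians(40);y=.03;u=np.array([-np.sin(t)*np.cos(y),-np.sin(t)*np.sin(y),np.cos(t)]);o=np.array([.6905,.1857,.034])
for a in (sil("wrist",o,u,PROF,k),sil("wrist",o,u,PROF[4:],k)):
    cs,_=cv2.findContours((a>.5).astype(np.uint8),0,2);cv2.drawContours(g,cs,-1,(0,0,255),1)
cv2.imwrite("pics/w1.png",g)
```

```text
[0.59657631 0.18020466 0.29196551] [-4.84828886e-04  9.99855611e-01  1.69725551e-02 -6.73638444e-04] [1.73517744e-01 2.91548929e-02 1.57296412e+00 1.16837959e-03
 1.54065329e+00 1.71033142e+00]
[[0.032, 0.965, 0.259, 0.66], [-0.999, 0.031, 0.009, 0.18], [0.001, -0.26, 0.966, 0.413], [0.0, 0.0, 0.0, 1.0]]
```

View pics/w1.png

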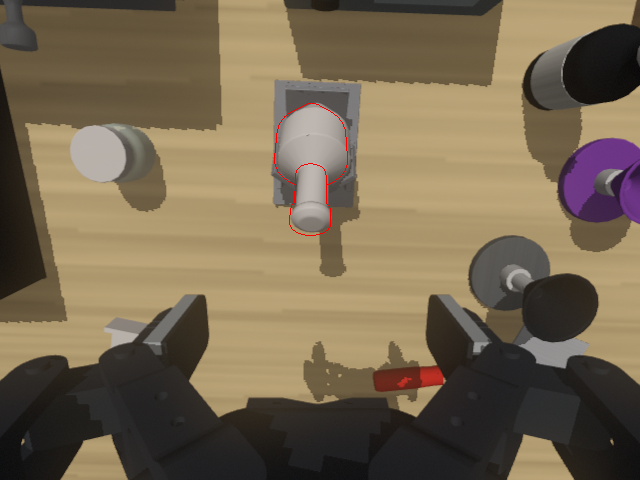

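The overlay matches the finial in the cradle well, about 4 px low at the head (310,218). The black dish shows at (535,290). I'll refine both poses with this view.

Run:
```python
from h import *
z=np.load("masks.npz");K={c:get_calibration(c) for c in("scene","top")}
grab_frame("wrist");K["wrist"]=get_calibration("wrist")
M={"top":z["ftop"]};N={"scene":z["sscene"],"top":z["stop"]}
for q,D,t in(("finial",M,(311,165)),("wide_stand",N,(540,290))):
    for r in regions_of("wrist",q):
        ys,xs=np.nonzero(r["pixels"]);print(q,r["score"],xs.mean(),ys.mean(),len(xs))
        if "wrist" not in D and np.hypot(xs.mean()-t[0],ys.mean()-t[1])<25: D["wrist"]=r["pixels"]*1.
def fl(p,cs):
    t=np.radians(40);u=np.array([-np.sin(t)*np.cos(p[2]),-np.sin(t)*np.sin(p[2]),np.cos(t)])
    return sum(np.abs(sil(c,np.array([p[0],p[1],.034]),u,PROF,K[c])-M[c]).sum()/M[c].sum() for c in cs)
def sl(p,cs):
    h=p[2]*1e3;o=np.array([p[0],p[1],0]);u=np.array([0,0,1.])
    return sum(np.abs(sil(c,o,u,[(0,46),(6,46),(7,8),(h-42,9),(h,36)],K[c])-N[c]).sum()/N[c].sum() for c in cs)
for cs in(["wrist"],["top","wrist"]):
    if "wrist" in M:
        b=minimize(fl,[0]*3,args=(cs,),method="Nelder-Mead",options=dict(initial_simplex=[[.69,.19,0],[.7,.19,0],[.69,.18,0],[.69,.19,.1]],xatol=1e-4));print("fin",cs,b.x,b.fun)
for cs in(["wrist"],list(N)):
    if "wrist" in N:
        b=minimize(sl,[0]*3,args=(cs,),method="Nelder-Mead",options=dict(initial_simplex=[[.52,-.05,.1],[.53,-.05,.1],[.52,-.04,.1],[.52,-.05,.09]],xatol=1e-4));print("std",cs,b.x,b.fun)
```

```text
finial 0.6 310.5172199813838 160.1383803909401 6446
wide_stand 0.78 529.28111360151 286.99020880028314 8477
wide_stand 0.69 600.4892640550729 180.0068841173578 6101
fin ['wrist'] [ 0.69123864  0.182689   -0.00547244] 0.05547687272240575
fin ['top', 'wrist'] [ 0.69154459  0.18300935 -0.00415249] 0.13050200381608418
std ['wrist'] [ 0.51728054 -0.05253873  0.09740214] 0.028924864743585296
std ['scene', 'top', 'wrist'] [ 0.51905478 -0.04989721  0.09972312] 0.16748103170888426
```

Emit:
apply_moves:
  targets:
    - {"translation":[0.24,-0.03,0.2],"twist":0.35,"hand":1}
    - {"translation":[0,0,0.4],"twist":0,"hand":1}
    - {"translation":[0,0,0.4],"twist":0,"hand":1}
    - {"translation":[0,0,0.3],"twist":0,"hand":1}
    - {"translation":[0,0,0.2],"twist":0,"hand":1}
    - {"translation":[0,0,0.2],"twist":0,"hand":1}
    - {"translation":[0,0,0],"twist":0,"hand":1}

```text
time: 4.25
tool_pos: [0.6168, 0.1784, 0.1201]
tool_rot: [0.001, 1.0, -0.004, -0.003]
contact_force: [-0.5, -0.4, -0.9]
gripper_width: 0.999
grasp_force: 0.0
```

Run:
```python
from h import *
s=state();print(s["tool_pos"],s["tool_rot"],s["contact_force"])
cv2.imwrite("pics/w2.png",grab_frame("wrist")[...,::-1])
```

```text
[0.61680763 0.17840836 0.12006932] [ 6.20447416e-04  9.99988538e-01 -3.66956486e-03 -3.01204710e-03] [-0.47718118 -0.38519433 -0.90462831]
```

View pics/w2.png

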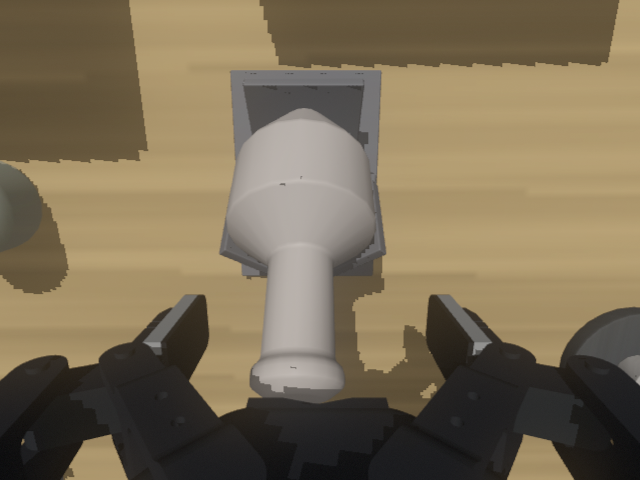

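The finial's neck at (300,300) lies about 18 px left of the finger midpoint at 318, so I shift about 6 mm to +y and 4 mm to +x, then close.

Emit:
apply_moves:
  targets:
    - {"translation":[0.04,-0.06,0],"twist":0,"hand":1}
    - {"translation":[0,0,0],"twist":0,"hand":0.6}
    - {"translation":[0,0,0],"twist":0,"hand":0.45}
    - {"translation":[0,0,0],"twist":0,"hand":0.4}
    - {"translation":[0,0,0],"twist":0,"hand":0.4}

```text
time: 4.8
tool_pos: [0.6234, 0.1865, 0.1237]
tool_rot: [-0.0, 1.0, -0.003, 0.0]
contact_force: [0.5, -0.2, -0.3]
gripper_width: 0.401
grasp_force: 0.0
```

Run:
```python
from h import *
s=state();print(s["tool_pos"],s["tool_rot"],s["contact_force"],s["gripper_width"])
cv2.imwrite("pics/w3.png",grab_frame("wrist")[...,::-1])
```

```text
[0.62339361 0.18651213 0.1237457 ] [-3.34826675e-05  9.99996791e-01 -2.51497988e-03  3.03202865e-04] [ 0.47192558 -0.2281228  -0.25834742] 0.4012623049277151
```

View pics/w3.png

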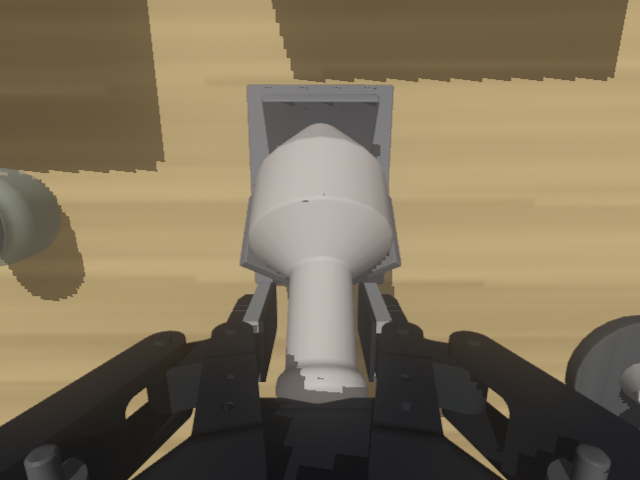

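The neck is now centred (320) between the pads (272 and 367). Now I close.

Emit:
apply_moves:
  targets:
    - {"translation":[0,0,0],"twist":0,"hand":0.2}
    - {"translation":[0,0,0],"twist":0,"hand":0}
    - {"translation":[0,0,0],"twist":0,"hand":0}
    - {"translation":[0,0,0],"twist":0,"hand":0}

```text
time: 5.25
tool_pos: [0.6232, 0.1857, 0.1236]
tool_rot: [0.001, 1.0, -0.003, -0.0]
contact_force: [-3.0, -4.9, 3.1]
gripper_width: 0.297
grasp_force: 57.0
```

Emit:
apply_moves:
  targets:
    - {"translation":[-0.03,0,-0.05],"twist":0,"hand":0}
    - {"translation":[-0.06,0,-0.09],"twist":0,"hand":0}
    - {"translation":[-0.1,0,-0.14],"twist":0,"hand":0}
    - {"translation":[-0.1,0,-0.14],"twist":0,"hand":0}
    - {"translation":[-0.1,0,-0.14],"twist":0,"hand":0}
    - {"translation":[-0.1,0,-0.14],"twist":0,"hand":0}
    - {"translation":[-0.1,0,-0.14],"twist":0,"hand":0}
    - {"translation":[0,0,0],"twist":0,"hand":0}

```text
time: 6.05
tool_pos: [0.5638, 0.188, 0.2098]
tool_rot: [-0.001, 1.0, -0.002, 0.001]
contact_force: [-0.1, 0.0, -1.0]
gripper_width: 0.291
grasp_force: 58.3
```

Emit:
apply_moves:
  targets:
    - {"translation":[0,0,-0.3],"twist":0,"hand":0}
    - {"translation":[0,0,-0.4],"twist":0,"hand":0}
    - {"translation":[0,0,-0.2],"twist":0,"hand":0}
    - {"translation":[0,0,0],"twist":0,"hand":0}

```text
time: 6.45
tool_pos: [0.5656, 0.1876, 0.3013]
tool_rot: [-0.001, 1.0, -0.002, 0.003]
contact_force: [0.5, 0.5, -2.3]
gripper_width: 0.292
grasp_force: 58.5
```

Run:
```python
from h import *
s=state();print(s["tool_pos"],s["contact_force"],s["gripper_width"])
f=grab_frame("scene");w=grab_frame("wrist")
p=proj("scene",s["tool_pos"][None])[0].astype(int);print(p)
c=f[p[1]-90:p[1]+110,p[0]-90:p[0]+90]
a=cv2.resize(c,(360,400),interpolation=2);b=cv2.resize(w,(440,330))
o=np.zeros((400,800,3),np.uint8);o[:,:360]=a;o[:330,360:]=b
cv2.imwrite("pics/c4.png",o[...,::-1])
```

```text
[0.56564921 0.18757168 0.30126419] [ 0.45601502  0.50542082 -2.32795389] 0.29186584216052497
[415 184]
```

View pics/c4.png

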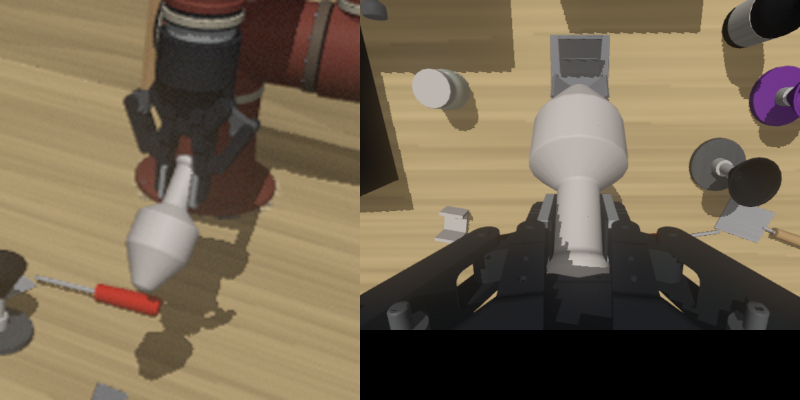

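The wrist view shows the finial gripped at the neck, still leaning about 40°, with the cradle empty at about (580,70). The interface cannot tilt the tool, so I'll pivot the finial in the grip. I'll nudge its barrel lightly against the outside of the fixed stand's rim until it is upright.

Emit:
apply_moves:
  targets:
    - {"translation":[-0.24,0.34,0],"twist":0,"hand":0}
    - {"translation":[-0.24,0.34,0],"twist":0,"hand":0}
    - {"translation":[-0.24,0.34,0],"twist":0,"hand":0}
    - {"translation":[-0.24,0.34,0],"twist":0,"hand":0}
    - {"translation":[-0.24,0.34,0],"twist":0,"hand":0}
    - {"translation":[-0.24,0.34,0],"twist":0,"hand":0}
    - {"translation":[-0.24,0.34,0],"twist":0,"hand":0}
    - {"translation":[0,0,0],"twist":0,"hand":0}

```text
time: 7.35
tool_pos: [0.3923, -0.0529, 0.2942]
tool_rot: [-0.0, 1.0, -0.006, -0.002]
contact_force: [1.0, -0.2, -2.0]
gripper_width: 0.295
grasp_force: 60.1
```

```bash
cat > fit.py <<'E'
from h import *
# fit held finial: tilt in tool plane (u), grip length g, using wrist + scene masks
def run(cs=("wrist","scene"),t0=.7):
    s=state();G=s["tool_pos"]-[0,0,.003];K={};M={}
    for c in cs:
        grab_frame(c);K[c]=get_calibration(c);pc=proj(c,G[None],K[c])[0]
        for r in regions_of(c,"finial"):
            ys,xs=np.nonzero(r["pixels"]);d=np.hypot(xs.mean()-pc[0],ys.mean()-pc[1]);print(c,round(r["score"],2),len(xs),round(d))
            if c not in M and len(xs)>200 and d<(90 if c=="scene" else 200): M[c]=r["pixels"]*1.
    P=[q for q in PROF if q[0]<=88]+[(95,13)]
    def U(p): u=np.array([-np.sin(p[0]),np.sin(p[1]),np.cos(p[0])*np.cos(p[1])]);return u/np.linalg.norm(u)
    def f(p):
        u=U(p);e=0;o=G-u*p[2]+[0,p[3],0]
        for c in M:
            near=sil(c,o,u,[(0,50),(88,50)],K[c])>0
            top=sil(c,o,u,[(90,22),(145,30)],K[c])>0
            w=near&~top; e+=(np.abs(sil(c,o,u,P,K[c])-M[c])*w).sum()/M[c].sum()
        return e+20*p[3]**2*100
    x0=np.array([t0,0,.108,0]);b=minimize(f,x0,method="Nelder-Mead",options=dict(initial_simplex=np.vstack([x0]+[x0+d for d in np.diag([.15,.08,.008,.004])]),xatol=1e-4,maxiter=300))
    p=b.x;print("tool",np.round(s["tool_pos"],4),"tilt deg",np.degrees(p[:2]).round(1),"g",p[2].round(4),"dy",p[3].round(4),"err",round(b.fun,3),list(M),"tip",(G-U(p)*p[2]+[0,p[3],0]).round(4),"F",s["contact_force"].round(1))
E
python3 -c "
import fit;fit.run()"
```

```text
wrist 0.82 26325 73
scene 0.55 932 23
tool [ 0.3923 -0.0529  0.2942] tilt deg [36.8  0.2] g 0.1124 dy 0.0007 err 0.06 ['wrist', 'scene'] tip [ 0.4596 -0.0527  0.2011] F [ 1.  -0.2 -2. ]
```

Emit:
apply_moves:
  targets:
    - {"translation":[0,0,0.4],"twist":0,"hand":0}
    - {"translation":[0,0,0.4],"twist":0,"hand":0}
    - {"translation":[0,0,0.4],"twist":0,"hand":0}
    - {"translation":[0,0,0.3],"twist":0,"hand":0}
    - {"translation":[0,0,0.1],"twist":0,"hand":0}
    - {"translation":[0.1,0,0],"twist":0,"hand":0}
    - {"translation":[0.1,0,0],"twist":0,"hand":0}

```text
time: 8.25
tool_pos: [0.4157, -0.0497, 0.1374]
tool_rot: [-0.0, 1.0, -0.002, -0.0]
contact_force: [-0.4, 0.9, -2.7]
gripper_width: 0.29
grasp_force: 59.9
```

Emit:
apply_moves:
  targets:
    - {"translation":[0.03,0,-0.05],"twist":0,"hand":0}
    - {"translation":[0.03,0,-0.05],"twist":0,"hand":0}
    - {"translation":[0.04,0,-0.04],"twist":0,"hand":0}
    - {"translation":[0.04,0,-0.04],"twist":0,"hand":0}
    - {"translation":[0,0,0],"twist":0,"hand":0}

```text
time: 8.75
tool_pos: [0.4274, -0.0503, 0.1554]
tool_rot: [0.0, 1.0, -0.002, -0.003]
contact_force: [-6.8, -0.7, -3.6]
gripper_width: 0.292
grasp_force: 59.6
```

```bash
python3 -c "
import fit;fit.run(t0=.45)"
```

```text
wrist 0.67 23152 54
scene 0.67 788 18
scene 0.42 351 64
tool [ 0.4274 -0.0503  0.1554] tilt deg [23.8  1.2] g 0.11 dy 0.0005 err 0.202 ['wrist', 'scene'] tip [ 0.4717 -0.0522  0.0518] F [-6.8 -0.7 -3.6]
```

Pivoting works: tilt is about 24° at 7 N. I continue.

Emit:
apply_moves:
  targets:
    - {"translation":[0.05,0,-0.04],"twist":0,"hand":0}
    - {"translation":[0.05,0,-0.03],"twist":0,"hand":0}
    - {"translation":[0.05,0,-0.03],"twist":0,"hand":0}
    - {"translation":[0.05,0,-0.02],"twist":0,"hand":0}
    - {"translation":[0,0,0],"twist":0,"hand":0}

```text
time: 9.45
tool_pos: [0.4478, -0.0504, 0.1679]
tool_rot: [-0.0, 1.0, -0.002, -0.002]
contact_force: [-7.3, -0.0, -1.0]
gripper_width: 0.282
grasp_force: 58.2
```

```bash
python3 -c "
import fit;fit.run(t0=.1)"
```

```text
wrist 0.71 17439 31
scene 0.97 683 18
tool [ 0.4478 -0.0504  0.1679] tilt deg [4.5 0.7] g 0.1084 dy 0.0007 err 0.191 ['wrist', 'scene'] tip [ 0.4563 -0.0509  0.0568] F [-7.3 -0.  -1. ]
```

Emit:
apply_moves:
  targets:
    - {"translation":[0.03,0,0],"twist":0,"hand":0}
    - {"translation":[0.02,0,0],"twist":0,"hand":0}
    - {"translation":[0,0,0],"twist":0,"hand":0}
    - {"translation":[-0.2,0,0],"twist":0,"hand":0}
    - {"translation":[-0.1,0,-0.3],"twist":0,"hand":0}
    - {"translation":[0,0,-0.4],"twist":0,"hand":0}
    - {"translation":[0,0,-0.3],"twist":0,"hand":0}
    - {"translation":[0,0,0],"twist":0,"hand":0}

```text
time: 10.45
tool_pos: [0.4268, -0.051, 0.2747]
tool_rot: [0.002, 1.0, -0.002, 0.006]
contact_force: [0.6, 0.3, -2.0]
gripper_width: 0.282
grasp_force: 58.9
```

```bash
python3 -c "
import fit;fit.run(t0=.1);fit.run(('scene',),t0=.1)"
```

```text
wrist 0.58 17248 31
scene 0.78 893 23
tool [ 0.4268 -0.051   0.2747] tilt deg [2.4 0. ] g 0.116 dy 0.0 err 0.071 ['wrist', 'scene'] tip [ 0.4316 -0.051   0.1558] F [ 0.6  0.3 -2. ]
scene 0.79 865 21
tool [ 0.4234 -0.0502  0.2658] tilt deg [5.1 0.6] g 0.1091 dy 0.0008 err 0.054 ['scene'] tip [ 0.433  -0.0506  0.1541] F [-1.   0.1 -2.6]
```

Emit:
apply_moves:
  targets:
    - {"translation":[0.3,0,0],"twist":0,"hand":0}
    - {"translation":[0.4,0,0],"twist":0,"hand":0}
    - {"translation":[0.15,0,0.1],"twist":0,"hand":0}
    - {"translation":[0,0,0.1],"twist":0,"hand":0}
    - {"translation":[0,0,0],"twist":0,"hand":0}

```text
time: 11.25
tool_pos: [0.5071, -0.0505, 0.2436]
tool_rot: [-0.001, 1.0, -0.003, -0.003]
contact_force: [0.3, 0.2, -3.7]
gripper_width: 0.281
grasp_force: 59.3
```

Run:
```python
from h import *
T=[];W=[];imgs=[]
for i in range(10):
    T.append(state()["tool_pos"]);W.append(get_calibration("wrist")["pose"][:3,3]);w=grab_frame("wrist")
T=np.array(T);print(T.mean(0),T.std(0),np.std(W,0))
f=grab_frame("scene")
G=T.mean(0)-[0,0,.003];p=proj("scene",G[None])[0].astype(int)
K={"scene":get_calibration("scene")}
m=next(r["pixels"] for r in regions_of("scene","finial") if abs(np.nonzero(r["pixels"])[1].mean()-p[0])<40)
# free fit: o 3D + tilt x, tilt y fixed 0 ; scene only
P=[q for q in PROF if q[0]<=88]+[(95,13)]
k=K["scene"]
def f_(q):
    u=np.array([-np.sin(q[0]),0,np.cos(q[0])]);o=G-u*.11+np.r_[q[1],0,q[2]]
    near=sil("scene",o,u,[(-5,50),(88,50)],k)>0;top=sil("scene",o,u,[(90,22),(145,30)],k)>0
    return (np.abs(sil("scene",o,u,P,k)-m)*(near&~top)).sum()/m.sum()
x0=np.array([.05,0,0]);b=minimize(f_,x0,method="Nelder-Mead",options=dict(initial_simplex=np.vstack([x0,x0+[.1,0,0],x0+[0,.005,0],x0+[0,0,.005]]),xatol=1e-4))
print("tilt",np.degrees(b.x[0]),b.x,b.fun)
a=cv2.resize(f[p[1]-70:p[1]+130,p[0]-90:p[0]+90],(504,560),interpolation=2);o=np.zeros((560,800,3),np.uint8);o[:,:504]=a;o[:222,504:]=cv2.resize(w,(296,222));cv2.imwrite("pics/c5.png",o[...,::-1])
```

```text
[ 0.50830615 -0.0509284   0.24692466] [0.000646   0.00018127 0.001498  ] [0.00031955 0.00010442 0.00167864]
tilt 14.507985698360908 [ 0.25321212 -0.01091662 -0.0004362 ] 0.04283253842077372
```

View pics/c5.png

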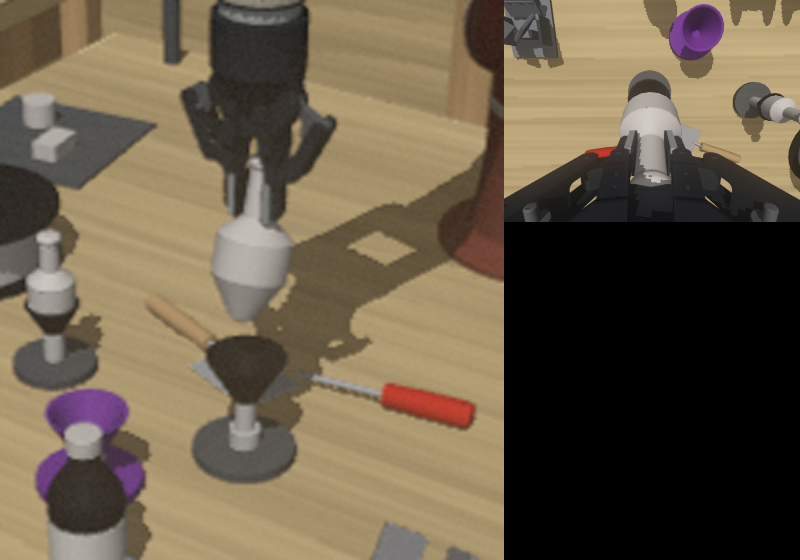

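The finial hangs over the black dish with its tip at (245,318) and the dish centre at (247,352). It still leans about 6° towards the robot, with the neck at (257,190). I'll lower it and correct the lean inside the dish.

Emit:
apply_moves:
  targets:
    - {"translation":[0,0,0.15],"twist":0,"hand":0}
    - {"translation":[0,0,0.15],"twist":0,"hand":0}
    - {"translation":[0,0,0.12],"twist":0,"hand":0}
    - {"translation":[0,0,0.06],"twist":0,"hand":0}
    - {"translation":[0,0,0.04],"twist":0,"hand":0}
    - {"translation":[0,0,0],"twist":0,"hand":0}

```text
time: 12.45
tool_pos: [0.5087, -0.0509, 0.1945]
tool_rot: [-0.0, 1.0, -0.003, -0.001]
contact_force: [-0.3, -0.5, -2.9]
gripper_width: 0.281
grasp_force: 59.3
```

Emit:
apply_moves:
  targets:
    - {"translation":[0,0,0.03],"twist":0,"hand":0}
    - {"translation":[0,0,0.03],"twist":0,"hand":0}
    - {"translation":[0,0,0],"twist":0,"hand":0}

```text
time: 12.75
tool_pos: [0.5089, -0.051, 0.1892]
tool_rot: [-0.0, 1.0, -0.003, -0.0]
contact_force: [-0.2, 0.4, -2.7]
gripper_width: 0.286
grasp_force: 59.3
```

Emit:
apply_moves:
  targets:
    - {"translation":[0,0,0.03],"twist":0,"hand":0}
    - {"translation":[0,0,0.03],"twist":0,"hand":0}
    - {"translation":[0,0,0],"twist":0,"hand":0}

```text
time: 13.05
tool_pos: [0.5097, -0.051, 0.1839]
tool_rot: [-0.0, 1.0, -0.003, 0.001]
contact_force: [1.7, 0.5, -0.4]
gripper_width: 0.284
grasp_force: 59.1
```

Emit:
apply_moves:
  targets:
    - {"translation":[0,0,0.02],"twist":0,"hand":0}
    - {"translation":[0,0,0],"twist":0,"hand":0}

```text
time: 13.25
tool_pos: [0.5103, -0.051, 0.183]
tool_rot: [0.0, 1.0, -0.003, 0.002]
contact_force: [2.5, 2.1, 4.3]
gripper_width: 0.28
grasp_force: 59.8
```

Contact is felt, with about 7 N upward and the −x side touching. I move towards +x to right it.

Emit:
apply_moves:
  targets:
    - {"translation":[0.03,-0.01,0],"twist":0,"hand":0}
    - {"translation":[0,0,0],"twist":0,"hand":0}

```text
time: 13.45
tool_pos: [0.5118, -0.0504, 0.1827]
tool_rot: [0.001, 1.0, -0.002, -0.001]
contact_force: [-3.5, 0.2, 8.0]
gripper_width: 0.282
grasp_force: 59.7
```

Emit:
apply_moves:
  targets:
    - {"translation":[0.03,0,0],"twist":0,"hand":0}
    - {"translation":[0,0,0],"twist":0,"hand":0}

```text
time: 13.65
tool_pos: [0.5136, -0.0504, 0.1831]
tool_rot: [0.001, 1.0, -0.002, -0.003]
contact_force: [-9.3, -0.2, 13.0]
gripper_width: 0.283
grasp_force: 60.3
```

Emit:
apply_moves:
  targets:
    - {"translation":[0.02,0,0],"twist":0,"hand":0}
    - {"translation":[0,0,0],"twist":0,"hand":0}

```text
time: 13.85
tool_pos: [0.5149, -0.0504, 0.1834]
tool_rot: [0.001, 1.0, -0.002, -0.004]
contact_force: [-12.7, 1.1, 15.3]
gripper_width: 0.279
grasp_force: 60.7
```

Emit:
apply_moves:
  targets:
    - {"translation":[0,0,-0.02],"twist":0,"hand":0}
    - {"translation":[0,0,0],"twist":0,"hand":0}

```text
time: 14.05
tool_pos: [0.5145, -0.0503, 0.1835]
tool_rot: [0.0, 1.0, -0.003, -0.004]
contact_force: [-9.3, -1.1, 9.0]
gripper_width: 0.283
grasp_force: 59.5
```

Run:
```python
from h import *
T=np.array([(grab_frame("scene")is None) or np.r_[state()["tool_pos"],state()["contact_force"]] for _ in range(6)]);print(T.mean(0).round(4))
k=get_calibration("scene");f=grab_frame("scene");m=max(regions_of("scene","finial"),key=lambda r:r["pixels"][:, 290:350].sum())["pixels"]
ys,xs=np.nonzero(m);print(xs.min(),xs.max(),ys.min(),ys.max(),len(xs))
# row-midpoint line of mask vs projected vertical through the stand axis
rows=[r for r in range(ys.min(),ys.max()+1) if (ys==r).sum()>3]
print([(r,round(xs[ys==r].mean(),1),int((ys==r).sum())) for r in rows])
for t in(0,5):
    a=np.radians(t);P=np.array([[.5185,-.051,.07]])+np.outer([0,.04,.06,.1],[-np.sin(a),0,np.cos(a)]);print(t,proj("scene",P,k).round(1).tolist())
```

```text
[ 0.5145 -0.0503  0.1835 -8.8851  0.1602  8.5594]
310 338 181 232 794
[(183, np.float64(324.5), 4), (184, np.float64(324.5), 4), (185, np.float64(324.5), 4), (186, np.float64(324.5), 4), (187, np.float64(325.0), 5), (188, np.float64(325.0), 5), (189, np.float64(325.0), 5), (190, np.float64(325.0), 5), (191, np.float64(325.0), 5), (192, np.float64(324.0), 5), (193, np.float64(324.0), 5), (194, np.float64(324.0), 5), (195, np.float64(324.0), 5), (196, np.float64(324.0), 5), (197, np.float64(324.0), 5), (198, np.float64(324.0), 5), (199, np.float64(323.5), 6), (200, np.float64(323.5), 6), (201, np.float64(323.0), 7), (202, np.float64(322.5), 8), (203, np.float64(322.0), 9), (204, np.float64(320.5), 12), (205, np.float64(323.8), 20), (206, np.float64(324.0), 23), (207, np.float64(324.0), 25), (208, np.float64(324.0), 25), (209, np.float64(324.5), 26), (210, np.float64(324.5), 26), (211, np.float64(324.5), 28), (212, np.float64(324.0), 27), (213, np.float64(324.0), 27), (214, np.float64(324.0), 27), (215, np.float64(324.0), 27), (216, np.float64(324.0), 27), (217, np.float64(324.0), 27), (218, np.float64(323.5), 28), (219, np.float64(323.5), 28), (220, np.float64(323.5), 28), (221, np.float64(323.0), 27), (222, np.float64(323.5), 26), (223, np.float64(323.5), 26), (224, np.float64(324.0), 25), (225, np.float64(323.5), 24), (226, np.float64(323.5), 22), (227, np.float64(323.0), 21), (228, np.float64(323.5), 20), (229, np.float64(323.0), 19), (230, np.float64(323.0), 17), (231, np.float64(323.5), 14), (232, np.float64(324.5), 6)]
0 [[323.0, 236.4], [323.3, 222.1], [323.4, 214.9], [323.8, 199.9]]
5 [[323.0, 236.4], [324.1, 221.6], [324.6, 214.0], [325.8, 198.5]]
```

Emit:
apply_moves:
  targets:
    - {"translation":[0,0,-0.04],"twist":0,"hand":0}
    - {"translation":[0,0,-0.04],"twist":0,"hand":0}
    - {"translation":[0,0,0],"twist":0,"hand":0}

```text
time: 14.75
tool_pos: [0.5167, -0.0501, 0.1911]
tool_rot: [0.0, 1.0, -0.003, -0.001]
contact_force: [-2.5, -0.1, -1.6]
gripper_width: 0.279
grasp_force: 59.3
```

```bash
python3 -c "
import fit;fit.run(t0=.03);fit.run(t0=.03)"
```

```text
wrist 0.69 17193 29
scene 0.57 855 20
tool [ 0.5167 -0.0501  0.1911] tilt deg [3.4 1.1] g 0.1089 dy 0.0007 err 0.076 ['wrist', 'scene'] tip [ 0.5232 -0.0514  0.0795] F [-2.5 -0.1 -1.6]
wrist 0.6 17108 29
scene 0.6 853 20
tool [ 0.5167 -0.0501  0.1911] tilt deg [2.8 0.8] g 0.1107 dy 0.0007 err 0.079 ['wrist', 'scene'] tip [ 0.5221 -0.0509  0.0775] F [-2.   0.2 -1.5]
```

Emit:
apply_moves:
  targets:
    - {"translation":[0.03,0,0.01],"twist":0,"hand":0}
    - {"translation":[0.03,0,0],"twist":0,"hand":0}
    - {"translation":[0,0,0],"twist":0,"hand":0}

```text
time: 15.45
tool_pos: [0.5224, -0.0502, 0.1914]
tool_rot: [0.0, 1.0, -0.003, -0.002]
contact_force: [-8.1, -0.8, 5.3]
gripper_width: 0.279
grasp_force: 54.8
```

Emit:
apply_moves:
  targets:
    - {"translation":[0.03,0,0],"twist":0,"hand":0}
    - {"translation":[0.02,0,0],"twist":0,"hand":0}
    - {"translation":[0,0,0],"twist":0,"hand":0}

```text
time: 15.75
tool_pos: [0.5268, -0.05, 0.1914]
tool_rot: [-0.0, 1.0, -0.002, -0.003]
contact_force: [-10.0, 0.5, 7.3]
gripper_width: 0.28
grasp_force: 50.7
```

Emit:
apply_moves:
  targets:
    - {"translation":[-0.04,0,0],"twist":0,"hand":0}
    - {"translation":[-0.03,0,0],"twist":0,"hand":0}
    - {"translation":[0,0,0],"twist":0,"hand":0}

```text
time: 16.05
tool_pos: [0.5212, -0.05, 0.1902]
tool_rot: [0.0, 1.0, -0.003, 0.001]
contact_force: [0.7, 0.7, -2.9]
gripper_width: 0.279
grasp_force: 56.8
```

```bash
python3 -c "
import fit;fit.run(t0=.0);fit.run(t0=.03)"
```

```text
wrist 0.61 46 168
wrist 0.58 7218 271
wrist 0.57 15644 24
scene 0.75 907 18
tool [ 0.5212 -0.05    0.1902] tilt deg [-1.1  1.3] g 0.1091 dy 0.0008 err 0.073 ['wrist', 'scene'] tip [ 0.5192 -0.0517  0.0781] F [ 0.7  0.7 -2.9]
scene 0.93 821 19
scene 0.37 400 77
tool [ 0.5212 -0.0501  0.1902] tilt deg [-2.8  1.3] g 0.1113 dy 0.0003 err 0.058 ['scene'] tip [ 0.5157 -0.0524  0.076 ] F [ 0.2  0.1 -3. ]
```

The finial is upright to about 1° and free of contact, with the tip over the dish centre. I lower it gently.

Emit:
apply_moves:
  targets:
    - {"translation":[0,0,0.03],"twist":0,"hand":0}
    - {"translation":[0,0,0.03],"twist":0,"hand":0}
    - {"translation":[0,0,0],"twist":0,"hand":0}

```text
time: 16.75
tool_pos: [0.5204, -0.0501, 0.1845]
tool_rot: [0.0, 1.0, -0.003, -0.001]
contact_force: [-2.8, -0.3, 3.3]
gripper_width: 0.276
grasp_force: 57.2
```

Emit:
apply_moves:
  targets:
    - {"translation":[0,0,0.02],"twist":0,"hand":0}
    - {"translation":[0,0,0.02],"twist":0,"hand":0}
    - {"translation":[0,0,0],"twist":0,"hand":0}

```text
time: 17.05
tool_pos: [0.5205, -0.05, 0.1828]
tool_rot: [-0.0, 1.0, -0.002, -0.001]
contact_force: [-10.0, 1.2, 13.8]
gripper_width: 0.279
grasp_force: 57.1
```

Emit:
apply_moves:
  targets:
    - {"translation":[-0.03,0,0],"twist":0,"hand":0}
    - {"translation":[0,0,0],"twist":0,"hand":0}

```text
time: 17.25
tool_pos: [0.518, -0.05, 0.1813]
tool_rot: [-0.0, 1.0, -0.003, 0.0]
contact_force: [-4.7, 0.8, 7.1]
gripper_width: 0.278
grasp_force: 57.0
```

Emit:
apply_moves:
  targets:
    - {"translation":[-0.01,0,0],"twist":0,"hand":0}
    - {"translation":[0,0,0],"twist":0,"hand":0}

```text
time: 17.45
tool_pos: [0.5176, -0.05, 0.1813]
tool_rot: [-0.0, 1.0, -0.003, 0.001]
contact_force: [-2.9, 1.3, 5.6]
gripper_width: 0.275
grasp_force: 57.1
```

Emit:
apply_moves:
  targets:
    - {"translation":[-0.02,-0.005,0],"twist":0,"hand":0}
    - {"translation":[0,0,0],"twist":0,"hand":0}

```text
time: 17.65
tool_pos: [0.5164, -0.0498, 0.1814]
tool_rot: [0.0, 1.0, -0.003, 0.002]
contact_force: [2.3, -0.1, 4.6]
gripper_width: 0.278
grasp_force: 57.5
```

Emit:
apply_moves:
  targets:
    - {"translation":[0,0,0.02],"twist":0,"hand":0}
    - {"translation":[0,0,0],"twist":0,"hand":0}

```text
time: 17.85
tool_pos: [0.5169, -0.0498, 0.1811]
tool_rot: [0.0, 1.0, -0.003, 0.003]
contact_force: [-0.1, 0.6, 10.0]
gripper_width: 0.277
grasp_force: 58.1
```

Forces are balanced sideways with about 12 N upward, so it is seated in the cone. I ease off the pressure and check before releasing.

Emit:
apply_moves:
  targets:
    - {"translation":[0,0,-0.015],"twist":0,"hand":0}
    - {"translation":[0,0,0],"twist":0,"hand":0}

```text
time: 18.05
tool_pos: [0.5164, -0.0498, 0.1812]
tool_rot: [0.0, 1.0, -0.003, 0.002]
contact_force: [3.2, -0.6, 6.0]
gripper_width: 0.274
grasp_force: 57.6
```

Run:
```python
import fit
from h import *
fit.run(t0=.0)
f=grab_frame("scene");w=grab_frame("wrist")
a=cv2.resize(f[130:290,250:400],(525,560),interpolation=2);o=np.zeros((560,800,3),np.uint8);o[:,:525]=a;o[:206,525:]=cv2.resize(w,(275,206));cv2.imwrite("pics/c6.png",o[...,::-1])
```

```text
wrist 0.93 15748 24
wrist 0.33 1053 318
scene 0.64 773 18
tool [ 0.5164 -0.0498  0.1812] tilt deg [-0.7  0.9] g 0.109 dy 0.0003 err 0.114 ['wrist', 'scene'] tip [ 0.5151 -0.0511  0.0693] F [ 3.2 -0.6  6. ]
```

View pics/c6.png

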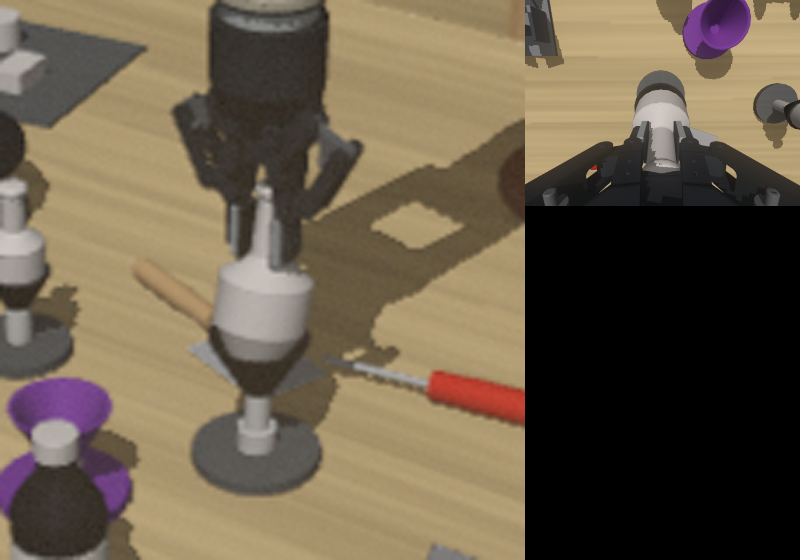

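Crop view: the foot is inside the black dish, but the barrel centre (264,300) sits right of the rim centre (258,340), and a light foot band shows at (258,345). It may still be a few mm off centre and high. I'll compare the centres numerically.

Run:
```python
from h import *
z=np.load("masks.npz");k=get_calibration("scene")
grab_frame("scene");m=max(regions_of("scene","finial"),key=lambda r:r["pixels"][195:235,300:345].sum())["pixels"]
d=z["sscene"]>0
cen=lambda a,r:(np.nonzero(a[r])[0].min(),np.nonzero(a[r])[0].max())if a[r].any()else None
print("fin",[(r,*cen(m,r)) for r in range(206,236,2)if cen(m,r)])
print("stand",[(r,*cen(d,r)) for r in range(219,272,3)if cen(d,r)])
# silhouettes predicted for a seated finial at several rim heights / stand x, scored on both masks
u=np.array([0,0,1.])
def se(p):
    h=p[2]*1e3;return np.abs(sil("scene",np.array([p[0],p[1],0]),u,[(0,46),(6,46),(7,8),(h-42,9),(h,36)],k)-d).sum()
b=minimize(se,[.52,-.05,.1],method="Nelder-Mead",options=dict(initial_simplex=[[.52,-.05,.1],[.53,-.05,.1],[.52,-.04,.1],[.52,-.05,.09]]));print("stand scene",b.x,b.fun,d.sum())
def fe(q):
    o=np.array([q[0],-.0505,q[1]]);v=np.array([-np.sin(q[2]),0,np.cos(q[2])])
    a=sil("scene",o,v,PROF[1:4],k);h=b.x[2]*1e3
    occ=sil("scene",np.array([b.x[0],b.x[1],0]),u,[(h-42,9),(h-1,36),(h,36)],k)
    back=np.zeros_like(a);w=np.zeros_like(a);w[208:226]=1
    return (np.abs(a-m)*w).sum()
for t in(0,):
    q=minimize(fe,[.517,.068,0],method="Nelder-Mead",options=dict(initial_simplex=[[.517,.068,0],[.525,.068,0],[.517,.075,0],[.517,.068,.05]]));print("fin scene",q.x,q.fun)
```

```text
fin [(206, np.int64(313), np.int64(333)), (208, np.int64(312), np.int64(336)), (210, np.int64(312), np.int64(337)), (212, np.int64(312), np.int64(338)), (214, np.int64(311), np.int64(338)), (216, np.int64(311), np.int64(337)), (218, np.int64(311), np.int64(337)), (220, np.int64(311), np.int64(337)), (222, np.int64(312), np.int64(337)), (224, np.int64(312), np.int64(336)), (226, np.int64(313), np.int64(335)), (228, np.int64(314), np.int64(333)), (230, np.int64(316), np.int64(331)), (232, np.int64(321), np.int64(329))]
stand [(219, np.int64(316), np.int64(329)), (222, np.int64(311), np.int64(336)), (225, np.int64(309), np.int64(337)), (228, np.int64(309), np.int64(338)), (231, np.int64(311), np.int64(336)), (234, np.int64(314), np.int64(333)), (237, np.int64(316), np.int64(330)), (240, np.int64(318), np.int64(328)), (243, np.int64(320), np.int64(326)), (246, np.int64(320), np.int64(326)), (249, np.int64(311), np.int64(333)), (252, np.int64(307), np.int64(338)), (255, np.int64(305), np.int64(340)), (258, np.int64(304), np.int64(341)), (261, np.int64(304), np.int64(341)), (264, np.int64(305), np.int64(340)), (267, np.int64(307), np.int64(337)), (270, np.int64(312), np.int64(332))]
stand scene [ 0.51903223 -0.04888236  0.09857703] 77.10196078431373 1311
fin scene [0.51452215 0.0718993  0.01925846] 15.050980392156863
```

Emit:
apply_moves:
  targets:
    - {"translation":[0,0,-0.03],"twist":0,"hand":0}
    - {"translation":[0.02,0,0],"twist":0,"hand":0}
    - {"translation":[0,0,0],"twist":0,"hand":0}

```text
time: 18.75
tool_pos: [0.5166, -0.0494, 0.1818]
tool_rot: [-0.0, 1.0, -0.003, -0.001]
contact_force: [1.6, 0.2, -0.1]
gripper_width: 0.274
grasp_force: 58.0
```

Emit:
apply_moves:
  targets:
    - {"translation":[0,0,0.02],"twist":0,"hand":0}
    - {"translation":[0,0,0],"twist":0,"hand":0}

```text
time: 18.95
tool_pos: [0.5171, -0.0495, 0.1812]
tool_rot: [-0.0, 1.0, -0.003, 0.0]
contact_force: [0.5, 0.7, 3.7]
gripper_width: 0.278
grasp_force: 58.2
```

Emit:
apply_moves:
  targets:
    - {"translation":[0,0,0.02],"twist":0,"hand":0}
    - {"translation":[0,0,0],"twist":0,"hand":0}

```text
time: 19.15
tool_pos: [0.5176, -0.0495, 0.1809]
tool_rot: [-0.0, 1.0, -0.003, 0.001]
contact_force: [-1.2, 1.0, 10.3]
gripper_width: 0.278
grasp_force: 58.3
```

The support is stiff and purely vertical, so it is seated. I ease the load, then open a hair so it can settle.

Emit:
apply_moves:
  targets:
    - {"translation":[0,0,-0.025],"twist":0,"hand":0}
    - {"translation":[0,0,0],"twist":0,"hand":0}
    - {"translation":[0,0,0],"twist":0,"hand":0.31}
    - {"translation":[0,0,0],"twist":0,"hand":0.33}
    - {"translation":[0,0,0],"twist":0,"hand":0.33}

```text
time: 19.65
tool_pos: [0.5164, -0.0495, 0.1804]
tool_rot: [-0.0, 1.0, -0.003, -0.001]
contact_force: [-0.5, 1.3, -0.0]
gripper_width: 0.332
grasp_force: 0.0
```

Run:
```python
from h import *
k=get_calibration("scene")
grab_frame("scene");m=max(regions_of("scene","finial"),key=lambda r:r["pixels"][195:235,300:345].sum())["pixels"]
cen=lambda a,r:(int(np.nonzero(a[r])[0].min()),int(np.nonzero(a[r])[0].max()))if a[r].any()else None
print("fin",[(r,*cen(m,r)) for r in range(176,238,2)if cen(m,r)])
import fit;fit.run(t0=0)
```

```text
fin [(182, 323, 324), (184, 322, 326), (186, 322, 327), (188, 322, 327), (190, 322, 327), (192, 322, 328), (194, 322, 328), (196, 321, 328), (198, 321, 328), (200, 321, 327), (202, 320, 327), (204, 318, 327), (206, 314, 335), (208, 312, 337), (210, 312, 338), (212, 312, 338), (214, 311, 338), (216, 311, 337), (218, 311, 337), (220, 311, 337), (222, 311, 336), (224, 312, 336), (226, 313, 336), (228, 313, 335), (230, 314, 333), (232, 316, 331)]
wrist 0.16 8616 380
scene 0.66 795 17
tool [ 0.5166 -0.0495  0.1807] tilt deg [-14.1   7.4] g 0.1216 dy -0.0005 err 0.06 ['scene'] tip [ 0.4869 -0.0657  0.0607] F [ 0.2  1.1 -0.8]
```

It stands on its own: the grip is off, it has barely moved, and the wrist force is zero. I open fully and retreat upward.

Emit:
apply_moves:
  targets:
    - {"translation":[0,0,0],"twist":0,"hand":0.45}
    - {"translation":[0,0,0],"twist":0,"hand":0.7}
    - {"translation":[0,0,0],"twist":0,"hand":1}
    - {"translation":[0,0,0],"twist":0,"hand":1}
    - {"translation":[0,0,0],"twist":0,"hand":1}
    - {"translation":[0,0,-0.2],"twist":0,"hand":1}
    - {"translation":[0,0,-0.4],"twist":0,"hand":1}
    - {"translation":[0,0,-0.4],"twist":0,"hand":1}

```text
time: 20.75
tool_pos: [0.5163, -0.0494, 0.2814]
tool_rot: [-0.0, 1.0, -0.003, -0.001]
contact_force: [0.8, -0.9, 0.4]
gripper_width: 1.001
grasp_force: 0.0
```

Emit:
apply_moves:
  targets:
    - {"translation":[-0.3,0,-0.3],"twist":0,"hand":1}
    - {"translation":[-0.4,0,0],"twist":0,"hand":1}
    - {"translation":[0,0,0],"twist":0,"hand":1}

```text
time: 21.05
tool_pos: [0.4448, -0.049, 0.3127]
tool_rot: [0.001, 1.0, -0.003, 0.001]
contact_force: [0.1, 0.4, -0.5]
gripper_width: 1.002
grasp_force: 0.0
```

Run:
```python
from h import *
K={};M={}
F={}
for c in("scene","wrist"):
    F[c]=grab_frame(c);K[c]=get_calibration(c)
    for r in regions_of(c,"finial"):
        ys,xs=np.nonzero(r["pixels"]);pc=proj(c,np.array([[.518,-.05,.12]]),K[c])[0]
        if c not in M and np.hypot(xs.mean()-pc[0],ys.mean()-pc[1])<40:M[c]=r["pixels"]*1.;print(c,r["score"],len(xs))
P=[(20,21),(39,32)]+PROF[3:]
for cs in([c] for c in M):
    def f(q):
        u=np.array([-np.sin(q[3]),-np.sin(q[4]),1]);u/=np.linalg.norm(u);e=0
        for c in cs:
            b=sil(c,q[:3],u,[(25,45),(36,45)],K[c])>0;up=sil(c,q[:3],u,P[1:],K[c])
            w=~(b&(up<.1)); e+=(np.abs(np.where(b,up,sil(c,q[:3],u,P[1:],K[c]))-M[c])*w).sum()/M[c].sum()
        return e
    x0=np.array([.518,-.05,.065,0,0]);r=minimize(f,x0,method="Nelder-Mead",options=dict(maxiter=500,initial_simplex=np.vstack([x0]+[x0+d for d in np.diag([.006,.006,.006,.06,.06])])))
    print(cs,r.x[:3].round(4),"tilt",np.degrees(r.x[3:]).round(1),r.fun)
a=cv2.resize(F["scene"][150:290,260:390],(520,560),interpolation=2);o=np.zeros((560,800,3),np.uint8);o[:,:520]=a;o[:210,520:]=cv2.resize(F["wrist"],(280,210));cv2.imwrite("pics/c7.png",o[...,::-1])
```

```text
scene 0.63 886
wrist 0.85 5418
['scene'] [ 0.5213 -0.0481  0.0628] tilt [-0.7  0.3] 0.0486522374186695
['wrist'] [ 0.5206 -0.048   0.0598] tilt [-0.1  1.3] 0.013488082571529903
```

View pics/c7.png

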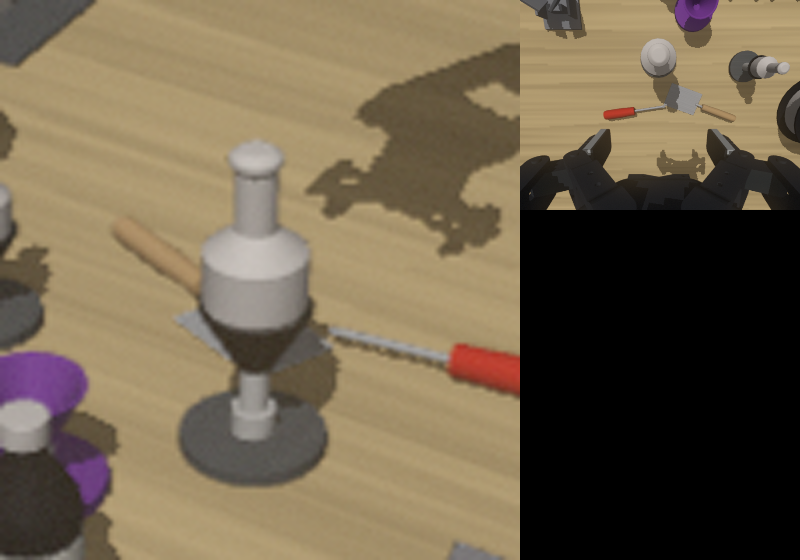

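The finial stands upright and fully seated: barrel at (256,290), rim hidden just below it, tip height about 0.062 as predicted, tilt under about 1°. I hand it in.

```bash
python3 -c "
from plant import *
print(job_done())"
```

```text
the job is handed in; nothing more can be done
None
```

The large finial now stands upright (within about 1°), seated in the black dish and released with the gripper clear, and the job is handed in at about 21 s on the robot's clock; no other object was touched on purpose.

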